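# Repack the spice box below its rim and sweep it with the bar

### The arm

A 6-joint arm with a two-finger parallel gripper is mounted at the origin on a cart in front of the work surface, level with it; the furniture and walls round the work are solid. World frame = base frame: x ahead of the robot, y to its left, z up, the work surface at z = 0. Lengths are in mm, angles in rad, forces in N, time in s.
With the tool pointing down it reaches from about 275 to 725 mm from the base axis. Payload 15.9 kg.
Tool frame: the origin (TCP) lies midway between the tips of the shut fingers; the grasp point (between the pads) lies 19 mm behind it; z points along the fingers, y is the line along which they close (so a half turn about z gives the same grasp; the last joint's range is limited). The gripper opens to 85 mm and grips with 20 to 120 N. Pads are 22 mm wide; open, the fingers measure 114 mm over their backs; the gripper's body (76 mm by 85 mm) begins 54 mm behind the grasp point. The pads swing forward as they close: fully open they stand 13 mm farther back than shut.
Start: joints at [1.108, 0.213, -0.034, 1.323, 0, 1.571], TCP at [223.22, 447.391, 231.306] pointing down, gripper open.
Joint ranges: [-2.98, 2.98], [-0.74, 1.72], [-1.14, 1.35], [-2.1, 2.04], [-1.57, 1.44], [-3.14, 3.14]. Speed limits (rad/s): [1.89, 1.89, 2.39, 2.57, 3.14, 3.14].

### API

Orientations are given as a rotation vector (axis times angle).
In Python, from plant import sense, cams, job gives the robot as it stands. The module is installed in compiled form; this text tells all that it offers.
- The arm moves only by the shell command python3 -m creep 'ROWS' [FORCE]. ROWS is text: rows parted by semicolons, each of 7 numbers parted by spaces: the shift along the tool's x, y, z in m, then the turn, a rotation vector about the tool's x, y, z in rad, then the closure, from -1 (fully open) to 1 (shut). A call has 1 to 20 rows; each row shifts and turns the commanded pose from where the row before left it, along the tool's axes as they then stand; what a row does not reach is not made up. A row lasts 1/10 s, in which the tool goes at most 50 mm and 8.59 degrees, less where a joint would pass 70% of its speed; a pose out of reach is approached as far as the arm can. A call with a gripper value outside its range is refused whole. The fingers move at their own pace and stop on an object; FORCE is the grip in N (left out, the last holds). Time passes only in rows, so rows that do not move let the fingers close. It gives the time, the measured TCP pose, the force, the opening and the grip force at its end, in the units of the state.
- sense(): the state, without advancing time (a new reading comes with each control period).
- cams.grab_frame(name): name is "side" or "top"; returns the picture (384x512x3 uint8, red, green, blue); there is no depth.
- cams.camera_params(name): a dict with "fx", "fy", "cx", "cy" (pixels), "world_from_camera" (4x4, takes a point from camera to world coordinates). Camera axes: x right, y down, z forward; pixel columns grow to the right and rows downward; lengths in mm; the calibration is good to about 2 mm. A picture is of the moment at which its call begins. camera_params takes no time and is no camera call.
- job.sign_off(): hands the job in; it is judged then, once.
The state is a dict: "time": time; "joint_pos": joint angles; "joint_vel": joint speeds; "effort": joint torques, N m; "ee_pos": TCP position; "tool_rot": TCP orientation; "contact_force": force on the tool from outside, world axes, zero at the start; "moment": the same for the moment, N m; "gripper_width": opening from 0.0 (shut) to 1.0 (fully open); "grip_force": force on a finger pad.
Only numpy, scipy, OpenCV 4.12 (cv2) and the standard library are available. Lean on these libraries where they do the work, as an engineer would, in place of code of your own. Each camera call takes 0.05 s, during which the arm holds its last target. There are 200 camera calls.

### The job

The wooden spice box must go back into a low drawer, so nothing in it may stick up above the rim: move the black-capped herb jar, which stands too high in the middle bay, into the empty deep bay, and stand the small green tin from the worktop in the middle bay, both upright and lowered in rather than dropped. Then, as the last check, slide the metal bar along the rim over the whole box, from the end where it is parked right to the other end, and let go, without running it into anything that stands proud. Leave the two other jars in the box standing in their bay, and do not disturb the timer and canister on the worktop.

Things in the scene. Friction and masses are not known exactly. Their poses are not given: they have to be found in the camera images.
- packing_box: open wooden box, fixed, 136 x 256 x 114 mm (x, y, z). Origin: centre of its underside; y along its length, z up. The rim is 114 mm up. Side walls 6 mm. Three open bays along y, each 124 mm long in x: full bay y -98 to -40 mm (two jars), middle bay y -36 to +34 mm, deep bay y +38 to +98 mm; 4 mm dividers 2 mm below the rim. The last 30 mm at each end is a solid deck at rim height
- deep_bay (a point): centre of the floor of the empty deep bay, 109 mm below the rim
- shallow_bay (a point): centre of the raised floor of the shallow middle bay, 76 mm below the rim; the herb jar stands in this bay at the start
- jar_centre (a point): half-way up the herb jar (the point is on its axis): round glass jar with black cap and green label, diameter 40 mm, height 105 mm, about 0.11 kg; in the middle bay its top stands 29 mm above the rim, in the deep bay it ends 4 mm below
- tin_centre (a point): half-way up the small green-and-white food tin (the point is on its axis), diameter 57 mm, height 72 mm, about 0.18 kg, standing on the worktop; in the middle bay it ends 4 mm below the rim
- bar_grip (a point): point in the bar's black handle, 42 mm above the rim: an upright block 14 mm (box x) by 16 mm (box y), from 16 to 56 mm above the rim, at the middle of the bar. The bar is an aluminium cross bar, 150 mm long (box x), 16 mm wide, underside 3 mm and top 13 mm above the rim, with 20 mm black shoes at its ends outside the walls
- bar (a joint): how far the bar has slid along the box's +y direction (m): about 0 (up to 0.012) at the start, parked on the -y end deck beside the full bay; 0.226 at the stop on the +y end deck, beyond the deep bay. It runs with about 1.2 N of friction plus light damping and stays where it is left
- herb_jar: the herb jar; origin at the centre of its underside
- small_tin: the small tin; origin at the centre of its underside
- white_jar: jar with a white cap, 47 mm wide, 98 mm tall, in the full bay; origin at the centre of its underside; leave it there
- salt: salt shaker with grey cap, 44 mm wide, 90 mm tall, in the full bay; origin at the centre of its underside; leave it there
- timer: red-and-cream kitchen timer, 64 mm wide, 47 mm tall, on the worktop; a bystander; origin at its underside
- canister: round green lidded canister, 64 mm wide, 85 mm tall, on the worktop, the farthest to the right; a bystander; origin at its underside. Over the cooktop beyond it, to the right, hangs a range hood, about 0.57 m above the worktop: keep wrist and elbow clear of it

How it is judged:
By the outcome, as a careful person would: the job done as asked, in the order asked, and still so for the second after the job is handed in, with the robot touching nothing.
It also fails if it takes over 72 s, if anything falls off the work surface, if the arm or the gripper's body presses on something with over 40 N, if the wrist force passes 120 N, or if a joint passes its speed limit or range.

## Working session

There is one attempt and no reset: what is moved stays moved. The work goes in short steps, Python scripts to look and compute and a shell command to move; the robot and the scene stay as the last step left them, time stands still between calls to the robot, and variables do not carry over. Pictures are saved under pics/ and viewed, at most 10 in all, crops included, and the job is handed in when it is done.

```bash
mkdir -p pics; python3 - <<'E'
from plant import sense,cams
import cv2,numpy as np
for n in("top","side"):
    im=cams.grab_frame(n); cv2.imwrite(f"pics/{n}0.png",im[:,:,::-1]); p=cams.camera_params(n)
    print(n,p["fx"],p["fy"],p["cx"],p["cy"]);print(np.round(p["world_from_camera"],3))
s=sense();print(s["time"],s["ee_pos"],s["tool_rot"],s["gripper_width"])
E
```

```text
top 352.2086552986583 352.2086552986583 252.00681178702487 190.10301319490097
[[ 2.00000e-03 -9.84000e-01  1.78000e-01  3.28604e+02]
 [-9.99000e-01 -1.00000e-02 -4.20000e-02  1.44204e+02]
 [ 4.30000e-02 -1.77000e-01 -9.83000e-01  9.65118e+02]
 [ 0.00000e+00  0.00000e+00  0.00000e+00  1.00000e+00]]
side 367.3349374405081 367.3349374405081 259.7127168064746 191.8392922776562
[[ 9.68000e-01 -1.34000e-01  2.10000e-01  2.53595e+02]
 [-2.49000e-01 -4.78000e-01  8.42000e-01 -7.62716e+02]
 [-1.30000e-02 -8.68000e-01 -4.96000e-01  6.43858e+02]
 [ 0.00000e+00  0.00000e+00  0.00000e+00  1.00000e+00]]
0.1 [223.11375023 447.14941904 230.88820781] [-7.20495978e-01 -3.05766469e+00  1.41992384e-03] 1.002003446239259
```

View pics/top0.png

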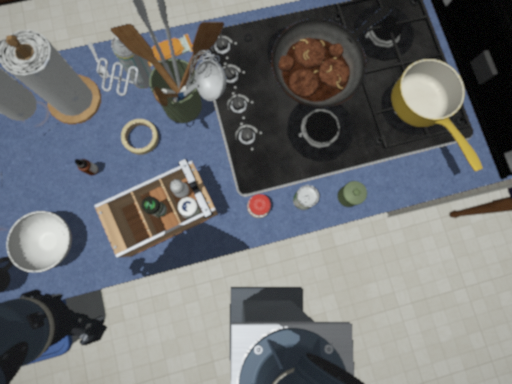

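View pics/side0.png

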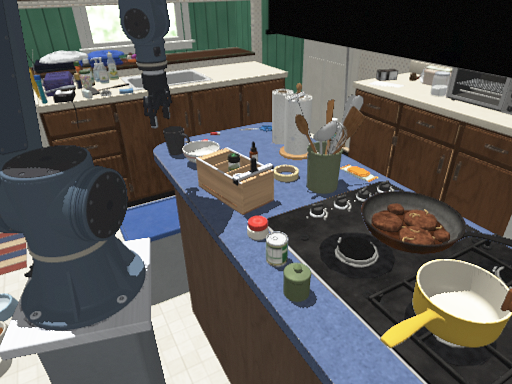

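The top view shows the box around (155,207), the herb jar at (151,205), the white jar at (187,206), the salt at (179,186) and the bar on its right end near (198,187). The timer is at (260,205), the tin at (306,196) and the canister at (353,193). I'll zoom in on both views.

```bash
python3 - <<'E'
import cv2,numpy as np
a=cv2.imread("pics/top0.png")[150:265,85:225]; b=cv2.imread("pics/side0.png")[130:275,190:320]
a=cv2.resize(a,None,fx=4,fy=4,interpolation=cv2.INTER_CUBIC)[:,:560]
cv2.imwrite("pics/topc.png",a)
cv2.imwrite("pics/sidec.png",cv2.resize(b,None,fx=4,fy=4,interpolation=cv2.INTER_CUBIC))
E
```

```text
(no output)
```

View pics/topc.png

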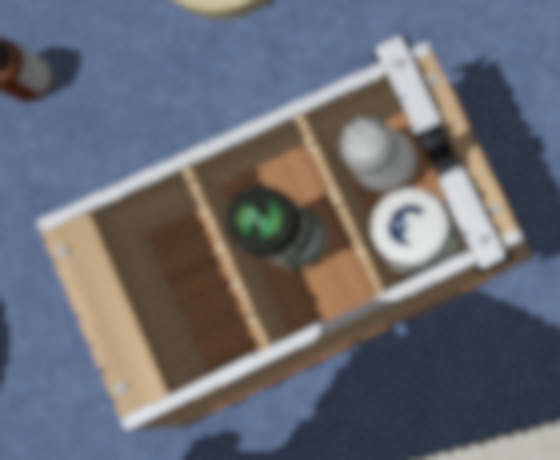

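View pics/sidec.png

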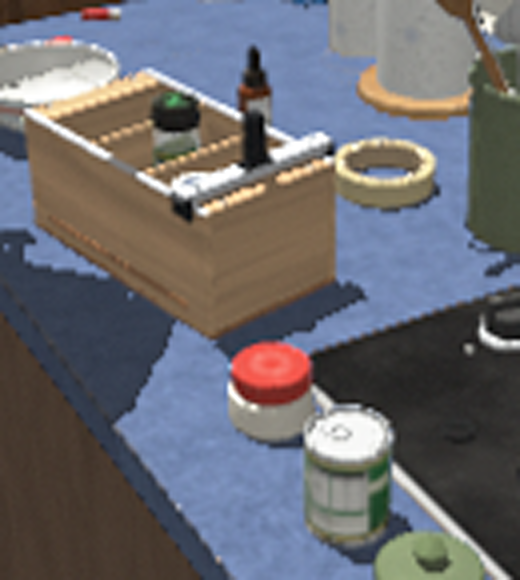

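```bash
cat > h.py <<'E'
import cv2,numpy as np
from plant import sense,cams
from scipy.spatial.transform import Rotation as R
def ray(n,u,v):
    p=cams.camera_params(n);T=np.array(p["world_from_camera"])
    return T[:3,3],T[:3,:3]@[(u-p["cx"])/p["fx"],(v-p["cy"])/p["fy"],1]
def pl(n,u,v,z):
    o,d=ray(n,u,v); return (o+d*(z-o[2])/d[2])
def proj(n,X):
    p=cams.camera_params(n);c=np.linalg.inv(p["world_from_camera"])@np.append(X,1)
    return np.array([p["fx"]*c[0]/c[2]+p["cx"],p["fy"]*c[1]/c[2]+p["cy"]])
def tri(a,b):
    (o,d),(q,e)=ray("top",*a),ray("side",*b)
    s=np.linalg.lstsq(np.c_[d,-e],q-o,rcond=None)[0]
    A,B=o+d*s[0],q+e*s[1]; return (A+B)/2,np.linalg.norm(A-B)
def tc(u,v): return 85+(u+.5)/4-.5,150+(v+.5)/4-.5
def sc(u,v): return 190+(u+.5)/4-.5,130+(v+.5)/4-.5
E
python3 - <<'E'
from h import *
np.set_printoptions(precision=1,suppress=True)
c=[pl("top",*tc(*q),114)[:2] for q in[(38,222),(127,430),(527,236),(424,42)]]
c=np.array(c);print(c,[np.linalg.norm(c[i]-c[i-1]) for i in range(4)],c.mean(0))
yv=(c[0]+c[1]-c[2]-c[3]);print("yaw of +y axis",np.arctan2(yv[1],yv[0]))
xv=(c[0]+c[3]-c[1]-c[2]);print("x axis",np.arctan2(xv[1],xv[0]))
for nm,z,n,q in[("jar top T",143,"top",tc(264,219)),("jar S",143,"side",sc(178,102)),("tin S",72,"side",sc(349,437)),("handle T",170,"top",tc(437,143)),("handle S",170,"side",sc(255,115)),
 ("white T",103,"top",tc(408,226)),("salt",95,"top",tc(368,140))]: print(nm,pl(n,*q,z))
t=cv2.imread("pics/top0.png");cv2.imwrite("pics/tinc.png",cv2.resize(t[170:225,235:380],None,fx=4,fy=4,interpolation=cv2.INTER_CUBIC))
s=cv2.imread("pics/side0.png")
E
```

```text
[[442.  486. ]
 [319.9 425.1]
 [435.9 194.4]
 [556.3 260.4]] [np.float64(252.92009822069562), np.float64(136.47446997055835), np.float64(258.20205149459974), np.float64(137.32071702635182)] [438.5 341.5]
yaw of +y axis 2.0381068013485457
x axis 0.4823797090330091
jar top T [441.  345.4 143. ]
jar S [444.4 348.8 143. ]
tin S [477.3 -39.3  72. ]
handle T [481.9 243.4 170. ]
handle S [486.8 248.3 170. ]
white T [442.9 267.8 103. ]
salt [497.8 295.6  95. ]
```

View pics/tinc.png

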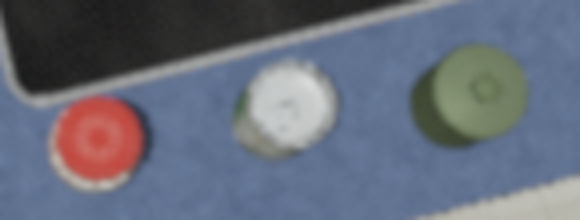

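The tin lid is centred at crop (292,105), the timer at (98,138) and the canister lid at (483,92). Rim sizes match the spec, at 255 x 137 mm. Next I cross-check the dividers and the tin against both views.

```bash
cat >> h.py <<'E'
YAW=.474;C=np.array([438.5,341.5]);bx=np.array([np.cos(YAW),np.sin(YAW)]);by=np.array([-bx[1],bx[0]])
def box(p): d=np.asarray(p)[:2]-C; return np.array([d@bx,d@by])
def wor(x,y): return C+x*bx+y*by
E
python3 - <<'E'
from h import *
np.set_printoptions(precision=1,suppress=True)
def kc(u,v): return 235+(u+.5)/4-.5,170+(v+.5)/4-.5
for q in[(185,168),(268,345),(300,118),(382,292)]: print("div",box(pl("top",*tc(*q),112)))
print("side corners")
for q in[(150,70),(25,112),(210,215),(333,143)]: print(box(pl("side",*sc(*q),114)))
for n,q in[("jar",pl("top",*tc(258,216),143)),("jarS",pl("side",*sc(178,102),143)),("handle",pl("top",*tc(431,136),170)),("hS",pl("side",*sc(255,115),170))]: print(n,q,box(q))
print("tin",pl("top",*kc(292,105),72),"timer",pl("top",*kc(100,136),47),"can",pl("top",*kc(480,91),80))
print("tinS",pl("side",*sc(349,437),72),"timerS",pl("side",*sc(271,365),47))
E
```

```text
div [61.  36.7]
div [-58.9  36. ]
div [ 58.4 -37.9]
div [-60.6 -37.4]
side corners
[ 73.6 130.9]
[-62.9 130.7]
[ -63.8 -125.6]
[ 90.5 -97.8]
jar [442.7 348.9 143. ] [7.1 4.7]
jarS [444.4 348.8 143. ] [8.6 3.8]
handle [485.9 246.9 170. ] [  -1.  -105.8]
hS [486.8 248.3 170. ] [   0.5 -105. ]
tin [476.3 -37.9  72. ] timer [458.5  85.   47. ] can [ 485.3 -159.    80. ]
tinS [477.3 -39.3  72. ] timerS [457.6  88.8  47. ]
```

```bash
python3 -m creep '0 0 0 0 0 0.1057 -0.5;0 0 0 0 0 0.1057 -0.5;0 0 0 0 0 0.1057 -0.5;0 0 0 0 0 0.1057 -0.5;0 0 0 0 0 0.1057 -0.5;0 0 0 0 0 0.1057 -0.5;-0.0188 0.0151 0 0 0 0 -0.5;-0.0188 0.0151 0 0 0 0 -0.5;-0.0188 0.0151 0 0 0 0 -0.5;-0.0188 0.0151 0 0 0 0 -0.5;-0.0188 0.0151 0 0 0 0 -0.5;-0.0188 0.0151 0 0 0 0 -0.5;-0.0188 0.0151 0 0 0 0 -0.5;-0.0188 0.0151 0 0 0 0 -0.5;-0.0188 0.0151 0 0 0 0 -0.5;-0.0188 0.0151 0 0 0 0 -0.5;0 0 0 0 0 0 -0.5;0 0 0 0 0 0 -0.5' 30
cat >> h.py <<'E'
def st():
    s=sense();r=R.from_rotvec(s["tool_rot"]).as_matrix()
    print("t",round(s["time"],1),"box",np.round(box(s["ee_pos"]),1),"pos",np.round(s["ee_pos"],1),"yawerr",round(np.arctan2(r[1,1],r[0,1])-YAW,3),"w",round(s["gripper_width"],2),"g",round(s["grip_force"],1),"F",np.round(s["contact_force"],1),"q",np.round(s["joint_pos"],2))
E
python3 -c "
from h import *
st();im=cams.grab_frame('top');cv2.imwrite('pics/t1.png',cv2.resize(im[150:265,85:225,::-1],None,fx=4,fy=4,interpolation=2))"
```

```text
time: 1.9
ee_pos: [443.3, 348.8, 230.8]
tool_rot: [-1.639, -2.68, 0.001]
contact_force: [-1.3, -0.2, 0.7]
gripper_width: 0.745
grip_force: 0.0
t 1.9 box [7.6 4.3] pos [443.3 348.8 230.8] yawerr -0.001 w 0.75 g 0.0 F [-1.3 -0.2  0.7] q [0.67 0.35 0.15 1.37 0.   1.76]
```

View pics/t1.png

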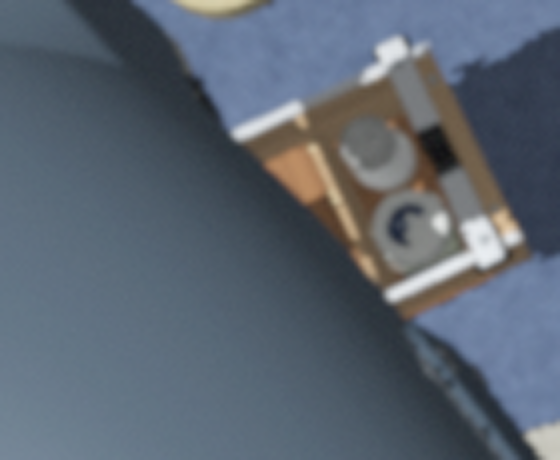

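The arm hides the jar from above, so the measured pose has to serve here: it is within 1 mm of the target. Descending to grip.

```bash
python3 -m creep '0 0 0.02 0 0 0 -0.5;0 0 0.02 0 0 0 -0.5;0 0 0.02 0 0 0 -0.5;0 0 0.02 0 0 0 -0.5;0 0 0.016 0 0 0 -0.5;0 0 0.015 0 0 0 -0.5;0 0 0.015 0 0 0 -0.5;0 0 0.01 0 0 0 -0.5;0 0 0 0 0 0 -0.5'
python3 -c "
from h import *
st();im=cams.grab_frame('side');cv2.imwrite('pics/s1.png',cv2.resize(im[80:225,170:300,::-1],None,fx=4,fy=4,interpolation=2))"
```

```text
time: 2.85
ee_pos: [442.2, 348.9, 94.3]
tool_rot: [-1.637, -2.681, 0.003]
contact_force: [-0.2, 0.5, 0.3]
gripper_width: 0.749
grip_force: 0.0
t 2.9 box [6.6 4.9] pos [442.2 348.9  94.3] yawerr 0.001 w 0.75 g 0.0 F [-0.2  0.5  0.3] q [ 0.67  0.4  -0.12  1.04  0.    1.76]
```

View pics/s1.png

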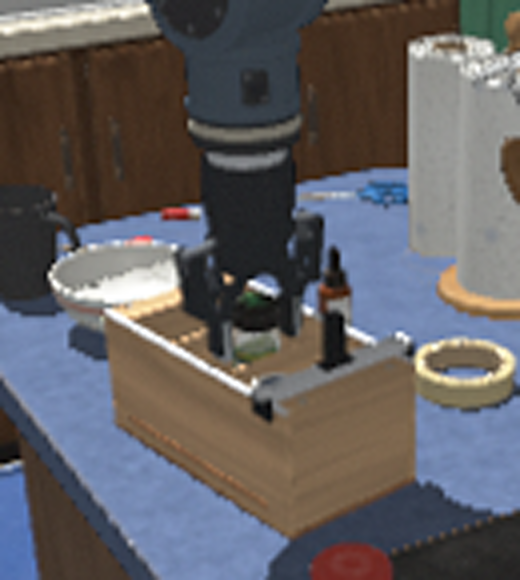

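The fingers straddle the jar cap evenly, at about (220,335) and (292,310) in the crop, with no contact. I'll close and lift slightly.

```bash
python3 -m creep '0 0 0 0 0 0 0;0 0 0 0 0 0 0.3;0 0 0 0 0 0 0.6;0 0 0 0 0 0 0.6;0 0 0 0 0 0 0.6;0 0 0 0 0 0 0.6;0 0 -0.005 0 0 0 0.6;0 0 -0.01 0 0 0 0.6;0 0 -0.01 0 0 0 0.6;0 0 0 0 0 0 0.6' 35; python3 -c "
from h import *
st()"
```

```text
time: 3.9
ee_pos: [444.2, 349.6, 122.3]
tool_rot: [1.638, 2.68, 0.004]
contact_force: [-0.4, -0.4, -0.1]
gripper_width: 0.463
grip_force: 35.5
t 3.9 box [8.8 4.6] pos [444.2 349.6 122.3] yawerr -0.0 w 0.46 g 35.5 F [-0.4 -0.4 -0.1] q [ 0.67  0.39 -0.08  1.1  -0.    1.76]
```

```bash
python3 -m creep '0 0 -0.015 0 0 0 0.6;0 0 -0.015 0 0 0 0.6;0 0 -0.015 0 0 0 0.6;0 0 -0.015 0 0 0 0.6;0 0 -0.01 0 0 0 0.6;0.01 -0.001 0 0 0 0 0.6;0.012 -0.001 0 0 0 0 0.6;0.012 -0.001 0 0 0 0 0.6;0.012 -0.001 0 0 0 0 0.6;0.01 -0.002 0 0 0 0 0.6;0.0075 -0.002 0 0 0 0 0.6;0 0 0 0 0 0 0.6;0 0 0 0 0 0 0.6'; python3 -c "
from h import *
st();im=cams.grab_frame('side');cv2.imwrite('pics/s2.png',cv2.resize(im[80:225,170:300,::-1],None,fx=4,fy=4,interpolation=2))"
```

```text
time: 5.2
ee_pos: [407.2, 401.8, 190.3]
tool_rot: [1.638, 2.681, -0.0]
contact_force: [0.9, -0.3, -1.2]
gripper_width: 0.462
grip_force: 35.6
t 5.2 box [-0.3 68. ] pos [407.2 401.8 190.3] yawerr 0.0 w 0.46 g 35.6 F [ 0.9 -0.3 -1.2] q [ 0.78  0.37  0.08  1.28 -0.    1.88]
```

View pics/s2.png

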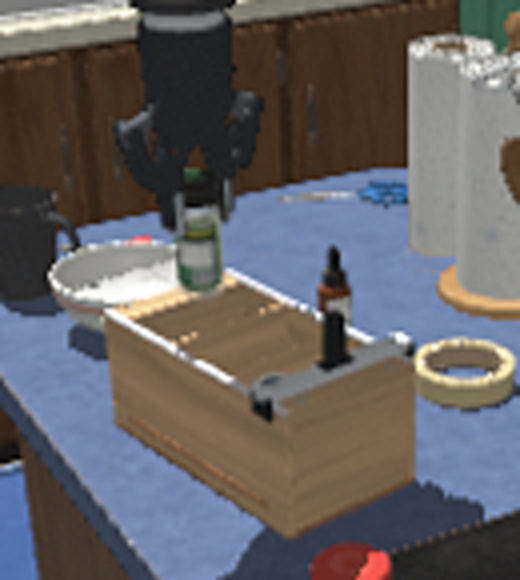

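The jar hangs upright over the deep bay, with its bottom near crop (200,285). Lowering it.

```bash
python3 -m creep '0 0 0.012 0 0 0 0.6;0 0 0.015 0 0 0 0.6;0 0 0.015 0 0 0 0.6;0 0 0.015 0 0 0 0.6;0 0 0.015 0 0 0 0.6;0 0 0.015 0 0 0 0.6;0 0 0.015 0 0 0 0.6;0 0 0.012 0 0 0 0.6;0 0 0.006 0 0 0 0.6;0 0 0 0 0 0 0.6;0 0 0 0 0 0 0.6'; python3 -c "
from h import *
st();print(proj('side',[407.2,401.8,134]),np.array([170,80])+np.array([200,285])/4)"
```

```text
time: 6.35
ee_pos: [407.5, 402.0, 70.7]
tool_rot: [1.638, 2.681, 0.001]
contact_force: [0.2, 0.4, -1.2]
gripper_width: 0.463
grip_force: 35.6
t 6.3 box [-0. 68.] pos [407.5 402.   70.7] yawerr -0.0 w 0.46 g 35.6 F [ 0.2  0.4 -1.2] q [ 0.78  0.44 -0.14  1.    0.    1.88]
[220.70673237 152.68661878] [220.   151.25]
```

```bash
python3 -m creep '0 0 0.003 0 0 0 0.6;0 0 0.002 0 0 0 0.6;0 0 0.002 0 0 0 0.6;0 0 0 0 0 0 0.6;0 0 0 0 0 0 0.6'; python3 -m creep '0 0 0.001 0 0 0 0.6;0 0 0 0 0 0 0.6'; python3 -m creep '0 0 0.001 0 0 0 0.6;0 0 0 0 0 0 0.6'; python3 -m creep '0 0 0.001 0 0 0 0.6;0 0 0 0 0 0 0.6'
```

```text
time: 6.85
ee_pos: [407.3, 401.8, 63.3]
tool_rot: [-1.638, -2.681, 0.0]
contact_force: [0.5, 0.5, -1.8]
gripper_width: 0.467
grip_force: 35.6
time: 7.05
ee_pos: [407.3, 402.0, 63.2]
tool_rot: [1.638, 2.681, 0.001]
contact_force: [-3.7, -3.3, 14.1]
gripper_width: 0.469
grip_force: 37.1
time: 7.25
ee_pos: [407.5, 402.2, 63.1]
tool_rot: [1.638, 2.681, 0.003]
contact_force: [-8.1, -7.2, 26.7]
gripper_width: 0.465
grip_force: 38.9
time: 7.45
ee_pos: [407.7, 402.5, 63.0]
tool_rot: [1.638, 2.68, 0.004]
contact_force: [-10.2, -8.7, 40.4]
gripper_width: 0.47
grip_force: 41.0
```

```bash
python3 -m creep '0 0 -0.001 0 0 0 0.6;0 0 -0.0015 0 0 0 0.6;0 0 0 0 0 0 0.6;0 0 0 0 0 0 -0.05;0 0 0 0 0 0 -0.2;0 0 0 0 0 0 -0.35;0 0 0 0 0 0 -0.35;0 0 0 0 0 0 -0.35;0 0 -0.005 0 0 0 -0.35;0 0 -0.01 0 0 0 -0.35;0 0 -0.02 0 0 0 -0.35;0 0 -0.025 0 0 0 -0.35;0 0 -0.025 0 0 0 -0.35;0 0 -0.025 0 0 0 -0.35;0 0 -0.02 0 0 0 -0.35;0 0 0 0 0 0 -0.35'; python3 -c "
from h import *
st()
im=cams.grab_frame('side');cv2.imwrite('pics/s3.png',im[:,:,::-1])
r=sense();p=np.array([476.8,-38.6]);print(box(p))"
```

```text
time: 9.05
ee_pos: [408.2, 402.8, 196.5]
tool_rot: [1.637, 2.68, 0.008]
contact_force: [-0.3, 0.5, 0.9]
gripper_width: 0.679
grip_force: 0.0
t 9.1 box [ 1.  68.4] pos [408.2 402.8 196.5] yawerr -0.0 w 0.68 g 0.0 F [-0.3  0.5  0.9] q [0.78 0.37 0.09 1.29 0.   1.88]
[-139.41882648 -355.67582266]
```

```bash
python3 -m creep '-0.02 -0.0066 0 0 0 0 -0.35;-0.024 -0.0079 0 0 0 0 -0.35;-0.024 -0.0079 0 0 0 0 -0.35;-0.024 -0.0079 0 0 0 0 -0.35;-0.024 -0.0079 0 0 0 0 -0.35;-0.024 -0.0079 0 0 0 0 -0.35;-0.024 -0.0079 0 0 0 0 -0.35;-0.024 -0.0079 0 0 0 0 -0.35;-0.024 -0.0079 0 0 0 0 -0.35;-0.024 -0.0079 0 0 0 0 -1;-0.024 -0.0079 0 0 0 0 -1;-0.024 -0.0079 0 0 0 0 -1;-0.024 -0.0079 0 0 0 0 -1;-0.024 -0.0079 0 0 0 0 -1;-0.024 -0.0079 0 0 0 0 -1;-0.024 -0.0079 0 0 0 0 -1;-0.024 -0.0079 0 0 0 0 -1;-0.02 -0.0073 0 0 0 0 -1;0 0 0 0 0 0 -1;0 0 0 0 0 0 -1'; python3 -c "
from h import *
st();
im=cams.grab_frame('side')
a=cv2.resize(cams.grab_frame('top')[150:240,85:225],None,fx=4,fy=4,interpolation=2)
b=cv2.resize(im[130:275,190:320],None,fx=2,fy=2,interpolation=2)
b=cv2.copyMakeBorder(b[:290,:240],0,70,0,0,cv2.BORDER_CONSTANT);cv2.imwrite('pics/m1.png',np.hstack([a,b])[:,:,::-1])"
```

```text
time: 11.1
ee_pos: [475.5, -39.6, 192.4]
tool_rot: [-1.639, -2.679, 0.0]
contact_force: [0.3, 0.1, 0.2]
gripper_width: 0.999
grip_force: 0.0
t 11.1 box [-141.  -355.9] pos [475.5 -39.6 192.4] yawerr -0.001 w 1.0 g 0.0 F [0.3 0.1 0.2] q [-0.08  0.18 -0.18  1.22  0.    1.01]
```

View pics/m1.png

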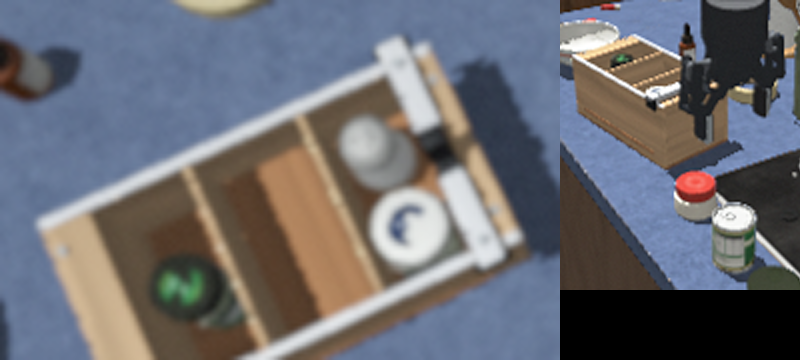

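The jar stands in the deep bay, cap at (188,287) in the crop, and the middle bay is empty. Descending on the tin.

```bash
python3 -m creep '0 0.0014 0.01 0 0 0 -1;0 0 0.02 0 0 0 -1;0 0 0.02 0 0 0 -1;0 0 0.02 0 0 0 -1;0 0 0.02 0 0 0 -1;0 0 0.02 0 0 0 -1;0 0 0.015 0 0 0 -1;0 0 0.015 0 0 0 -1;0 0 0.015 0 0 0 -1;0 0 0.012 0 0 0 -1;0 0 0.005 0 0 0 -1;0 0 0 0 0 0 -1;0 0 0 0 0 0 -0.8;0 0 0 0 0 0 -0.6;0 0 0 0 0 0 -0.4;0 0 0 0 0 0 0;0 0 0 0 0 0 0.3;0 0 0 0 0 0 0.3;0 0 0 0 0 0 0.3;0 0 0 0 0 0 0.3' 40; python3 -c "
from h import *
st();im=cams.grab_frame('side');cv2.imwrite('pics/s4.png',cv2.resize(im[150:310,200:340,::-1],None,fx=3.5,fy=3.5,interpolation=2))"
```

```text
time: 13.2
ee_pos: [477.7, -38.8, 21.5]
tool_rot: [1.637, 2.68, 0.001]
contact_force: [-1.2, 0.5, 8.9]
gripper_width: 0.661
grip_force: 41.2
t 13.2 box [-138.7 -356.3] pos [477.7 -38.8  21.5] yawerr -0.0 w 0.66 g 41.2 F [-1.2  0.5  8.9] q [-0.08  0.32 -0.46  0.79  0.    1.02]
```

View pics/s4.png

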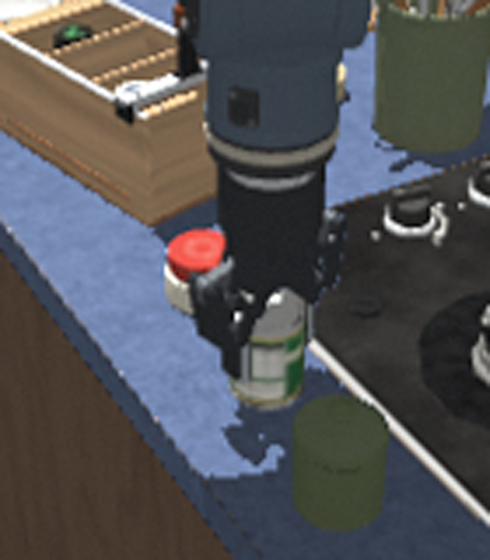

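The tin is held upright at 56 mm, matching its 57 mm diameter. Its neighbours are untouched. Now lift; I must clear the bar handle at z = 170.

```bash
python3 -m creep '0 0 -0.004 0 0 0 0.3;0 0 -0.01 0 0 0 0.3;0 0 -0.015 0 0 0 0.3;0 0 -0.015 0 0 0 0.3;0 0 -0.02 0 0 0 0.3;0 0 -0.02 0 0 0 0.3;0 0 -0.02 0 0 0 0.3;0.01 0.004 -0.02 0 0 0 0.3;0.015 0.006 -0.02 0 0 0 0.3;0.018 0.007 -0.02 0 0 0 0.3;0.018 0.007 -0.02 0 0 0 0.3;0.018 0.007 -0.01 0 0 0 0.3;0.018 0.007 0 0 0 0 0.3;0.018 0.007 0 0 0 0 0.3;0.018 0.007 0 0 0 0 0.3;0.018 0.007 0 0 0 0 0.3;0 0 0 0 0 0 0.3' 40; python3 -c "
from h import *
st()"
```

```text
time: 14.95
ee_pos: [460.4, 124.1, 215.5]
tool_rot: [-1.635, -2.682, -0.001]
contact_force: [0.3, 0.1, -1.2]
gripper_width: 0.658
grip_force: 42.9
t 14.9 box [ -79.8 -203.4] pos [460.4 124.1 215.5] yawerr 0.002 w 0.66 g 42.9 F [ 0.3  0.1 -1.2] q [ 0.26  0.17 -0.13  1.27  0.    1.36]
```

```bash
python3 -m creep '0.012 0.0048 0 0 0 0 0.3;0.017 0.0067 0 0 0 0 0.3;0.017 0.0067 0 0 0 0 0.3;0.017 0.0067 0 0 0 0 0.3;0.017 0.0067 0 0 0 0 0.3;0.017 0.0067 0 0 0 0 0.3;0.017 0.0067 0 0 0 0 0.3;0.017 0.0067 0 0 0 0 0.3;0.017 0.0067 0 0 0 0 0.3;0.017 0.0067 0 0 0 0 0.3;0.017 0.0067 0 0 0 0 0.3;0.012 0.0048 0 0 0 0 0.3;0.0084 0.0032 0 0 0 0 0.3;0 0 0 0 0 0 0.3;0 0 0 0 0 0 0.3'; python3 -c "
from h import *
st()
im=cams.grab_frame('side');cv2.imwrite('pics/s5.png',im[:,:,::-1])
e=sense()['ee_pos'];o=np.array([e[0],e[1],0])
for z in(194,215,230): print(z,proj('side',[e[0],e[1],z]),'half',28.5*367/np.linalg.norm(np.array([e[0],e[1],z])-cams.camera_params('side')['world_from_camera'][:3,3]))
b=proj('side',[e[0],e[1],200]).astype(int)
for v in range(b[1]-8,b[1]+14,2): print(v,b[0]-22,[int(x) for x in im[v,b[0]-22:b[0]+22].sum(1)//3], )
"
```

```text
time: 16.45
ee_pos: [439.4, 338.7, 214.8]
tool_rot: [1.638, 2.681, -0.001]
contact_force: [-0.3, -0.6, -0.6]
gripper_width: 0.661
grip_force: 43.0
t 16.4 box [-0.5 -2.9] pos [439.4 338.7 214.8] yawerr -0.0 w 0.66 g 43.0 F [-0.3 -0.6 -0.6] q [ 0.66  0.33  0.08  1.32 -0.    1.75]
194 [232.48460911 142.10772578] half 8.687331649173027
215 [232.16190112 135.99154736] half 8.743158851952009
230 [231.92788011 131.55622401] half 8.78202883767911
132 210 [65, 95, 127, 124, 124, 123, 131, 184, 216, 214, 102, 27, 32, 28, 91, 110, 66, 133, 150, 146, 142, 147, 146, 140, 132, 111, 95, 81, 64, 59, 42, 88, 134, 146, 146, 143, 144, 143, 145, 146, 146, 144, 145, 145]
134 210 [95, 51, 67, 68, 51, 44, 47, 73, 95, 101, 80, 38, 29, 28, 70, 107, 83, 133, 150, 147, 141, 146, 147, 141, 130, 75, 47, 44, 45, 53, 96, 139, 142, 139, 142, 140, 141, 139, 142, 142, 142, 146, 144, 146]
136 210 [144, 144, 145, 144, 144, 142, 141, 142, 142, 146, 148, 130, 105, 80, 94, 109, 73, 107, 119, 118, 118, 121, 119, 112, 113, 72, 46, 45, 43, 53, 93, 137, 141, 140, 140, 140, 142, 139, 138, 141, 143, 143, 142, 142]
138 210 [141,
[... 1075 characters left out ...]
2, 143, 144, 148, 117, 47, 11]
148 210 [221, 225, 224, 223, 222, 225, 228, 226, 239, 159, 133, 134, 165, 149, 192, 207, 201, 215, 233, 233, 187, 146, 136, 137, 140, 142, 143, 144, 145, 146, 144, 141, 142, 145, 145, 143, 143, 140, 138, 141, 112, 77, 48, 34]
150 210 [239, 231, 233, 231, 238, 254, 235, 172, 183, 198, 187, 203, 187, 204, 205, 203, 204, 218, 197, 147, 166, 204, 235, 235, 185, 142, 137, 140, 145, 147, 148, 149, 143, 141, 142, 140, 140, 141, 142, 147, 104, 43, 21, 23]
152 210 [250, 248, 237, 216, 198, 200, 202, 203, 204, 206, 207, 221, 206, 160, 158, 140, 97, 83, 86, 88, 88, 91, 91, 114, 178, 206, 235, 235, 184, 141, 134, 138, 142, 142, 144, 146, 143, 148, 148, 106, 88, 75, 71, 49]
```

Tin edges in the side image (cols 223–240, centre about 231.7) match the predicted 232.4 within a pixel, so it is aligned over the middle bay. Lowering it.

```bash
python3 -m creep '0.001 0 0.012 0 0 0 0.3;0 0 0.016 0 0 0 0.3;0 0 0.016 0 0 0 0.3;0 0 0.016 0 0 0 0.3;0 0 0.012 0 0 0 0.3;0 0 0.008 0 0 0 0.3;0 0 0.005 0 0 0 0.3;0 0 0 0 0 0 0.3'; python3 -m creep '0 0 0.006 0 0 0 0.3;0 0 0.006 0 0 0 0.3;0 0 0.006 0 0 0 0.3;0 0 0 0 0 0 0.3'; python3 -c "
from h import *
st()"
```

```text
time: 17.3
ee_pos: [438.8, 339.7, 129.4]
tool_rot: [-1.638, -2.681, 0.001]
contact_force: [0.5, 0.9, -1.1]
gripper_width: 0.661
grip_force: 43.0
time: 17.7
ee_pos: [438.5, 339.6, 110.9]
tool_rot: [-1.638, -2.68, 0.002]
contact_force: [0.1, 0.2, -1.4]
gripper_width: 0.663
grip_force: 43.0
t 17.7 box [-0.8 -1.7] pos [438.5 339.6 110.9] yawerr -0.0 w 0.66 g 43.0 F [ 0.1  0.2 -1.4] q [ 0.66  0.38 -0.12  1.07  0.    1.76]
```

Bottom at about 89 mm, below the rim and dividers with no contact. Continuing.

```bash
python3 -m creep '0 0 0.01 0 0 0 0.3;0 0 0.01 0 0 0 0.3;0 0 0.01 0 0 0 0.3;0 0 0.008 0 0 0 0.3;0 0 0.005 0 0 0 0.3;0 0 0.003 0 0 0 0.3;0 0 0 0 0 0 0.3;0 0 0 0 0 0 0.3';for i in 1 2; do python3 -m creep '0 0 0.0015 0 0 0 0.3;0 0 0 0 0 0 0.3'; done
```

```text
time: 18.5
ee_pos: [439.1, 340.0, 66.1]
tool_rot: [1.638, 2.681, 0.001]
contact_force: [0.2, -0.4, -1.4]
gripper_width: 0.658
grip_force: 43.0
time: 18.7
ee_pos: [439.0, 339.9, 64.4]
tool_rot: [1.638, 2.681, 0.0]
contact_force: [0.2, 0.3, -1.8]
gripper_width: 0.661
grip_force: 43.0
time: 18.9
ee_pos: [438.9, 339.8, 62.7]
tool_rot: [-1.638, -2.681, 0.0]
contact_force: [0.1, 0.0, -1.1]
gripper_width: 0.659
grip_force: 43.0
```

```bash
python3 -m creep '0 0 0.001 0 0 0 0.3;0 0 0 0 0 0 0.3';python3 -m creep '0 0 0.001 0 0 0 0.3;0 0 0 0 0 0 0.3'; python3 -m creep '0 0 0.0007 0 0 0 0.3;0 0 0 0 0 0 0.3'
```

```text
time: 19.1
ee_pos: [439.1, 340.0, 61.8]
tool_rot: [1.638, 2.681, 0.001]
contact_force: [1.3, 0.4, -1.6]
gripper_width: 0.661
grip_force: 43.8
time: 19.3
ee_pos: [439.3, 340.1, 60.9]
tool_rot: [1.638, 2.68, 0.001]
contact_force: [3.3, 2.4, -2.0]
gripper_width: 0.662
grip_force: 45.0
time: 19.5
ee_pos: [439.4, 340.2, 60.4]
tool_rot: [1.638, 2.68, 0.002]
contact_force: [4.8, 3.0, -0.2]
gripper_width: 0.659
grip_force: 45.1
```

```bash
python3 -m creep '0 0 0.0007 0 0 0 0.3;0 0 0 0 0 0 0.3';python3 -m creep '0 0 0.0007 0 0 0 0.3;0 0 0 0 0 0 0.3'; python3 -c "
from h import *
st();print(sense()['moment'])"
```

```text
time: 19.7
ee_pos: [439.7, 340.4, 59.7]
tool_rot: [1.638, 2.68, 0.002]
contact_force: [7.9, 4.0, -3.5]
gripper_width: 0.664
grip_force: 47.2
time: 19.9
ee_pos: [439.7, 340.4, 59.5]
tool_rot: [1.638, 2.68, 0.003]
contact_force: [4.3, 1.7, 9.3]
gripper_width: 0.661
grip_force: 47.7
t 19.9 box [ 0.6 -1.5] pos [439.7 340.4  59.5] yawerr -0.0 w 0.66 g 47.7 F [4.3 1.7 9.3] q [ 0.66  0.42 -0.2   0.95 -0.    1.76]
[-0.01028136 -0.15117711 -0.09160012]
```

Floor contact at exactly the expected height (59.5). Releasing and rising.

```bash
python3 -m creep '0 0 -0.0005 0 0 0 0.3;0 0 0 0 0 0 -0.3;0 0 0 0 0 0 -0.4;0 0 0 0 0 0 -0.5;0 0 0 0 0 0 -0.65;0 0 0 0 0 0 -0.65;0 0 0 0 0 0 -0.65;0 0 -0.005 0 0 0 -0.65;0 0 -0.01 0 0 0 -0.65;0 0 -0.015 0 0 0 -0.65;0 0 -0.02 0 0 0 -0.65;0 0 -0.025 0 0 0 -0.65;0 0 -0.025 0 0 0 -0.65;0 0 -0.025 0 0 0 -0.65;0 0 -0.02 0 0 0 -0.65;0 0 0 0 0 0 -0.65'; python3 -c "
from h import *
st()"
```

```text
time: 21.5
ee_pos: [439.5, 340.4, 207.1]
tool_rot: [1.637, 2.68, 0.005]
contact_force: [0.4, 0.7, -0.3]
gripper_width: 0.823
grip_force: 0.0
t 21.5 box [ 0.4 -1.4] pos [439.5 340.4 207.1] yawerr -0.0 w 0.82 g 0.0 F [ 0.4  0.7 -0.3] q [0.66 0.33 0.06 1.3  0.   1.76]
```

```bash
python3 -m creep '-0.008 0 0 0 0 0 -0.65;-0.012 0 0 0 0 0 -0.65;-0.012 0 0 0 0 0 -0.65;-0.012 0 0 0 0 0 -0.65;-0.012 0 0 0 0 0 -0.65;-0.012 0 0 0 0 0 -0.65;-0.012 0 0 0 0 0 -0.65;-0.012 0 0 0 0 0 -0.65;-0.0116 -0.0004 0 0 0 0 -0.65;0 0 0 0 0 0 -0.65;0 0 0 0 0 0 -0.65'; python3 -c "
from h import *
st()
for n in('top','side'):
    im=cams.grab_frame(n);cv2.imwrite(f'pics/{n}6.png',im[:,:,::-1])
    h=cv2.cvtColor(im,cv2.COLOR_RGB2HSV)
    p=proj(n,[*wor(0,-1.5),110]).astype(int);j=proj(n,[*wor(0,68),110]).astype(int);print(n,'tin pred',p,'jar pred',j)
    for nm,m in(('white',(h[...,1]<45)&(h[...,2]>110)),('green',(h[...,0]>40)&(h[...,0]<85)&(h[...,1]>90))):
        k,l,s,c=cv2.connectedComponentsWithStats(m.astype(np.uint8))
        print(nm,[(s[i].tolist(),np.round(c[i],1)) for i in range(1,k) if s[i][4]>8 and abs(c[i]-p).max()<35])
"
```

```text
time: 22.6
ee_pos: [485.9, 247.4, 204.2]
tool_rot: [-1.639, -2.68, -0.0]
contact_force: [0.5, 0.7, -0.0]
gripper_width: 0.827
grip_force: 0.0
t 22.6 box [  -0.8 -105.4] pos [485.9 247.4 204.2] yawerr -0.001 w 0.83 g 0.0 F [ 0.5  0.7 -0. ] q [0.47 0.31 0.03 1.29 0.   1.57]
top tin pred [156 207] jar pred [129 219]
white []
green []
side tin pred [233 165] jar pred [221 159]
white [([182, 140, 91, 44, 848], array([215.8, 157.4])), ([227, 147, 24, 13, 50], array([239.3, 153.7])), ([252, 154, 6, 6, 20], array([255.2, 156.2])), ([225, 161, 17, 9, 118], array([232.8, 165.1]))]
green []
```

The tin's lid blob in the side view is at (232.8,165.1) with width 17 px, against (233,165) predicted at z = 110. It is seated upright below the rim. Now the bar handle.

```bash
python3 -m creep '0 0.0008 0.012 0 0 0 -0.5;0 0 0.015 0 0 0 -0.5;0 0 0.015 0 0 0 -0.5;0 0 0.012 0 0 0 -0.5;0 0 0.007 0 0 0 -0.5;0 0 0.004 0 0 0 -0.5;0 0 0 0 0 0 -0.5;0 0 0 0 0 0 0;0 0 0 0 0 0 0.3' 20; python3 -c "
from h import *
st()"; python3 -m creep '0 0 0 0 0 0 0.5;0 0 0 0 0 0 0.7;0 0 0 0 0 0 0.9;0 0 0 0 0 0 0.9;0 0 0 0 0 0 0.9;0 0 0 0 0 0 0.9;0 0 0 0 0 0 0.9' 20; python3 -c "
from h import *
st()"
```

```text
time: 23.6
ee_pos: [486.9, 248.0, 139.7]
tool_rot: [1.638, 2.68, 0.001]
contact_force: [0.2, 0.1, -0.3]
gripper_width: 0.422
grip_force: 0.0
t 23.6 box [   0.4 -105.3] pos [486.9 248.  139.7] yawerr -0.0 w 0.42 g 0.0 F [ 0.2  0.1 -0.3] q [ 0.47  0.34 -0.1   1.13 -0.    1.57]
time: 24.3
ee_pos: [487.4, 248.3, 139.7]
tool_rot: [1.638, 2.68, 0.003]
contact_force: [4.8, 2.9, -0.0]
gripper_width: 0.161
grip_force: 21.7
t 24.3 box [   1.  -105.3] pos [487.4 248.3 139.7] yawerr -0.0 w 0.16 g 21.7 F [ 4.8  2.9 -0. ] q [ 0.47  0.34 -0.1   1.13  0.    1.57]
```

The handle is gripped: 13.7 mm against 14. Sliding in stages and watching the side force.

```bash
python3 -m creep '0.003 0.0005 0 0 0 0 0.9;0.006 0 0 0 0 0 0.9;0.008 0 0 0 0 0 0.9;0.008 0 0 0 0 0 0.9;0.008 0 0 0 0 0 0.9;0.007 0 0 0 0 0 0.9;0 0 0 0 0 0 0.9' 25; python3 -c "
from h import *
st();F=sense()['contact_force'];print(F[:2]@bx,F[:2]@by)"
```

```text
time: 25.0
ee_pos: [468.9, 285.4, 139.7]
tool_rot: [1.636, 2.681, 0.003]
contact_force: [7.3, 4.0, 3.0]
gripper_width: 0.161
grip_force: 25.6
t 25.0 box [  1.5 -63.8] pos [468.9 285.4 139.7] yawerr 0.001 w 0.16 g 25.6 F [7.3 4.  3. ] q [ 0.55  0.34 -0.09  1.13  0.    1.64]
8.298616444157133 0.20705706669883467
```

```bash
python3 -m creep '0.006 0.001 0 0 0 0 0.9;0.01 0.001 0 0 0 0 0.9;0.01 0 0 0 0 0 0.9;0.01 0 0 0 0 0 0.9;0.01 0 0 0 0 0 0.9;0.01 0 0 0 0 0 0.9;0.008 0 0 0 0 0 0.9;0 0 0 0 0 0 0.9'; python3 -c "
from h import *
st();F=sense()['contact_force'];print(F[:2]@bx,F[:2]@by)"
```

```text
time: 25.8
ee_pos: [440.4, 343.0, 139.7]
tool_rot: [-1.636, -2.681, -0.001]
contact_force: [-1.8, 0.6, 9.6]
gripper_width: 0.159
grip_force: 26.4
t 25.8 box [2.3 0.4] pos [440.4 343.  139.7] yawerr 0.001 w 0.16 g 26.4 F [-1.8  0.6  9.6] q [ 0.66  0.36 -0.06  1.14  0.    1.76]
-1.3469554144743199 1.3733950150271297
```

```bash
python3 -m creep '0.006 0 -0.0008 0 0 0 0.9;0.01 0 0 0 0 0 0.9;0.01 0 0 0 0 0 0.9;0.01 0 0 0 0 0 0.9;0.01 0 0 0 0 0 0.9;0.008 0 0 0 0 0 0.9;0 0 0 0 0 0 0.9'; python3 -c "
from h import *
st();F=sense()['contact_force'];print(F[:2]@bx,F[:2]@by)"
```

```text
time: 26.5
ee_pos: [416.2, 391.2, 139.8]
tool_rot: [1.637, 2.682, 0.001]
contact_force: [5.8, 4.2, -4.0]
gripper_width: 0.16
grip_force: 25.5
t 26.5 box [ 2.9 54.4] pos [416.2 391.2 139.8] yawerr 0.001 w 0.16 g 25.5 F [ 5.8  4.2 -4. ] q [ 0.75  0.39 -0.03  1.15  0.    1.85]
7.045219976885738 1.055045037467032
```

```bash
python3 -m creep '0.006 0.001 0.0004 0 0 0 0.9;0.01 0.0005 0 0 0 0 0.9;0.01 0 0 0 0 0 0.9;0.01 0 0 0 0 0 0.9;0.008 0 0 0 0 0 0.9;0.005 0 0 0 0 0 0.9;0 0 0 0 0 0 0.9'; python3 -c "
from h import *
st();F=sense()['contact_force'];print(F[:2]@bx,F[:2]@by)"; python3 -m creep '0.003 0 0 0 0 0 0.9;0.003 0 0 0 0 0 0.9;0 0 0 0 0 0 0.9';  python3 -c "
from h import *
st();F=sense()['contact_force'];print(F[:2]@bx,F[:2]@by)"
```

```text
time: 27.2
ee_pos: [394.5, 435.0, 139.7]
tool_rot: [-1.636, -2.681, 0.0]
contact_force: [-1.9, 1.0, 4.1]
gripper_width: 0.16
grip_force: 26.7
t 27.2 box [  3.5 103.3] pos [394.5 435.  139.7] yawerr 0.001 w 0.16 g 26.7 F [-1.9  1.   4.1] q [0.83 0.42 0.02 1.17 0.   1.93]
-1.1931720744608545 1.7388653819438733
time: 27.5
ee_pos: [392.1, 439.8, 139.7]
tool_rot: [-1.637, -2.681, 0.0]
contact_force: [-1.7, 0.5, 4.7]
gripper_width: 0.158
grip_force: 26.6
t 27.5 box [  3.6 108.7] pos [392.1 439.8 139.7] yawerr 0.0 w 0.16 g 26.6 F [-1.7  0.5  4.7] q [0.84 0.43 0.03 1.17 0.   1.94]
-1.3345806286477726 1.2156007842842795
```

Near the end; I'll creep to the stop until the force shows it (pushing back along box −y).

```bash
for i in 1 2 3; do python3 -m creep '0.001 0 0 0 0 0 0.9;0.001 0 0 0 0 0 0.9;0 0 0 0 0 0 0.9' >/dev/null;  python3 -c "
from h import *
st();F=sense()['contact_force'];print(F[:2]@bx,F[:2]@by)"; done
```

```text
t 27.8 box [  3.6 110.3] pos [391.3 441.3 139.7] yawerr 0.0 w 0.16 g 26.7 F [-1.4 -2.   5.6] q [0.85 0.43 0.03 1.17 0.   1.94]
-2.127038315909629 -1.130185498264972
t 28.1 box [  3.6 112.3] pos [390.5 443.1 139.7] yawerr -0.0 w 0.16 g 26.6 F [-0.8 -1.   5.7] q [0.85 0.43 0.03 1.18 0.   1.95]
-1.17035131957323 -0.542430257157518
t 28.4 box [  3.7 114.3] pos [389.6 444.9 139.7] yawerr -0.0 w 0.16 g 26.6 F [-0.5 -0.3  5.1] q [0.85 0.43 0.04 1.18 0.   1.95]
-0.6089587075277539 -0.05120985109339102
```

```bash
for i in 1 2 3; do python3 -m creep '0.001 0 0 0 0 0 0.9;0.001 0 0 0 0 0 0.9;0 0 0 0 0 0 0.9' >/dev/null;  python3 -c "
from h import *
st();F=sense()['contact_force'];print(F[:2]@bx,F[:2]@by)"; done
```

```text
t 28.7 box [  3.7 114.5] pos [389.5 445.  139.6] yawerr -0.001 w 0.16 g 27.0 F [  5.7 -12.8   8.7] q [ 0.85  0.43  0.04  1.18 -0.    1.95]
-0.7445576290498637 -14.016648873105051
t 29.0 box [  3.7 114.7] pos [389.4 445.2 139.6] yawerr -0.002 w 0.16 g 27.3 F [ 11.9 -25.9  11.9] q [ 0.86  0.43  0.04  1.18 -0.01  1.95]
-1.1942580255793975 -28.49683180199894
t 29.3 box [  3.6 116.1] pos [388.8 446.4 139.4] yawerr -0.003 w 0.16 g 27.3 F [ 14.  -29.    9.9] q [ 0.86  0.44  0.04  1.18 -0.01  1.96]
-0.7588865962055942 -32.184273251422205
```

The stop is reached at box y ≈ 114.5. Relaxing, releasing straight up, then retreating.

```bash
python3 -m creep '-0.001 0 0 0 0 0 0.9;-0.0012 0 0 0 0 0 0.9;0 0 0 0 0 0 0.6;0 0 0 0 0 0 0.3;0 0 0 0 0 0 0;0 0 0 0 0 0 -0.2;0 0 0 0 0 0 -0.2;0 0 -0.005 0 0 0 -0.2;0 0 -0.01 0 0 0 -0.2;0 0 -0.02 0 0 0 -0.2;0 0 -0.02 0 0 0 -0.2;0 0 -0.02 0 0 0 -0.2;0 0 -0.015 0 0 0 -0.2;0 0 0 0 0 0 -0.2'; python3 -c "
from h import *
st()"; python3 -m creep '0 -0.01 0 0 0 0 -0.2;0.005 -0.02 0 0 0 0 -0.2;0.005 -0.02 0 0 0 0 -0.2;0.005 -0.02 0 0 0 0 -0.2;0.005 -0.02 0 0 0 0 -0.2;0.005 -0.02 0 0 0 0 -0.2;0.005 -0.02 0 0 0 0 -0.2;0.005 -0.01 0 0 0 0 -0.2;0 0 0 0 0 0 -0.2;0 0 0 0 0 0 -0.2'; python3 -c "
from h import *
st()
im0={n:cv2.imread(f'pics/{n}0.png')[:,:,::-1] for n in('top','side')}
for n in('top','side'):
    im=cams.grab_frame(n);cv2.imwrite(f'pics/{n}9.png',im[:,:,::-1])
    h=cv2.cvtColor(im,cv2.COLOR_RGB2HSV)
    q={k:np.round(proj(n,X),0) for k,X in dict(tin=[*wor(0,-1),110],jar=[*wor(0,68),110],handle=[*wor(2,113),165],timer=[458,86,47],can=[485,-159,85],white=[443,268,103],salt=[498,296,95]).items()}
    print(n,q)
    for nm in('timer','can','white','salt'):
        u,v=q[nm].astype(int);d=cv2.absdiff(im[v-8:v+9,u-8:u+9].astype(np.uint8).copy(),im0[n][v-8:v+9,u-8:u+9].copy());print(nm,'diff',round(d.mean(),1),end=' ')
    for nm,m in(('white',(h[...,1]<45)&(h[...,2]>110)),('green',(h[...,0]>40)&(h[...,0]<85)&(h[...,1]>90)),('black',h[...,2]<45)):
        k,l,s,c=cv2.connectedComponentsWithStats(m.astype(np.uint8))
        print('\n',nm,[(s[i].tolist(),np.round(c[i],1)) for i in range(1,k) if 8<s[i][4]<900 and abs(c[i]-q['tin']).max()<48])
"
```

```text
time: 30.7
ee_pos: [389.1, 448.7, 232.5]
tool_rot: [1.638, 2.68, 0.006]
contact_force: [0.5, -0.6, -0.0]
gripper_width: 0.6
grip_force: 0.0
t 30.7 box [  5.  117.9] pos [389.1 448.7 232.5] yawerr -0.0 w 0.6 g 0.0 F [ 0.5 -0.6 -0. ] q [ 0.86  0.41  0.24  1.4  -0.    1.95]
time: 31.7
ee_pos: [248.2, 415.5, 229.6]
tool_rot: [1.637, 2.681, 0.0]
contact_force: [-0.5, 0.2, -0.5]
gripper_width: 0.598
grip_force: 0.0
t 31.7 box [-135.5  152.7] pos [248.2 415.5 229.6] yawerr 0.0 w 0.6 g 0.0 F [-0.5  0.2 -0.5] q [ 1.03  0.18 -0.08  1.31 -0.    2.13]
top {'tin': array([156., 207.]), 'jar': array([129., 220.]), 'handle': array([103., 226.]), 'timer': array([259., 204.]), 'can': array([355., 192.]), 'white': array([187., 206.]), 'salt': array([176., 185.])}
timer diff 0.9 can diff 0.9 white diff 3.6 salt diff 4.8 
 white [([93, 161, 105, 63, 702], array([131.3, 192.3])), ([169, 179, 29, 39, 552], array([183.1, 198.3])), ([144, 197, 25, 24, 482], array([155.9, 208. ])), ([183, 206, 33, 18, 102], array([203.5, 213.3])), ([105, 223, 77, 36, 560], array([132.4, 241.9]))]

 green [([125, 219, 5, 6, 18], array([126.6, 221.7])), ([130, 218, 6, 8, 30], array([132.7, 221.9]))]

 black [([132, 217, 9, 13, 30], array([137.5, 223. ]))]
side {'tin': array([233., 165.]), 'jar': array([221., 159.]), 'handle': array([213., 141.]), 'timer': array([258., 221.]), 'can': array([295., 265.]), 'white': array([239., 177.]), 'salt': array([254., 173.])}
timer diff 1.0 can diff 9.2 white diff 37.5 salt diff 54.0 
 white [([239, 128, 18, 2, 27], array([248. , 128.6])), ([182, 140, 94, 44, 853], array([214.6, 155.3])), ([225, 161, 17, 9, 118], array([232.8, 165.1])), ([250, 171, 6, 3, 10], array([252.5, 172. ]))]

 green []

 black [([211, 139, 6, 12, 43], array([213.3, 145.2])), ([251, 142, 5, 10, 27], array([253.4, 147.6])), ([195, 158, 4, 5, 12], array([196.5, 159.8])), ([216, 161, 7, 3, 11], array([218.2, 161.5]))]
```

```bash
python3 -c "
import cv2
for n,(x,y,w,h) in(('side',(280,258,34,45)),('top',(340,178,30,30)),('top',(248,192,24,26)),('top',(176,194,24,24)),('top',(168,174,22,24))):
    a,b=[cv2.imread(f'pics/{n}{k}.png',0) for k in(0,9)]
    r=cv2.matchTemplate(b[y-6:y+h+6,x-6:x+w+6],a[y:y+h,x:x+w],cv2.TM_CCOEFF_NORMED);print(n,cv2.minMaxLoc(r)[1:4:2], round(float(a[y:y+h,x:x+w].mean()),1),round(float(b[y:y+h,x:x+w].mean()),1))"
```

```text
side (0.9256718754768372, (6, 6)) 100.5 104.7
top (0.998380184173584, (6, 6)) 110.6 111.3
top (0.9988119006156921, (6, 6)) 118.5 119.1
top (0.9144822955131531, (6, 6)) 162.3 154.4
top (0.9638113379478455, (6, 6)) 120.9 120.6
```

Nothing has shifted: every template match shows zero offset. Only lighting and shadows changed. Handing in.

```bash
python3 -c "
from plant import job
print(job.sign_off())"
```

```text
the job is handed in; nothing more can be done
None
```

I handed the job in at about 32 s: the herb jar is in the deep bay, the tin is in the middle bay, and the bar went over the whole box to its far stop and was let go, with the other jars, timer and canister where they were; sign-off gave no verdict.

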